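# Start the brew timer and turn the tea dish to the mug

## Robot

A 7-joint arm with a two-finger parallel gripper is mounted at the origin on the work surface. World frame = base frame: x ahead of the robot, y to its left, z up, the work surface at z = 0. Lengths are in m, angles in rad, forces in N, time in s.
With the tool pointing down it reaches from about 0.425 to 0.925 m from the base axis. Payload 6.8 kg.
Tool frame: the origin (TCP) lies midway between the tips of the shut fingers; the grasp point (between the pads) lies 19 mm behind it; z points along the fingers, y is the line along which they close (so a half turn about z gives the same grasp; the last joint's range is limited). The gripper opens to 85 mm and grips with 20 to 120 N. Pads are 22 mm wide; open, the fingers measure 114 mm over their backs; the gripper's body (76 mm by 85 mm) begins 54 mm behind the grasp point. The pads swing forward as they close: fully open they stand 13 mm farther back than shut.
Start: joints at [1.099, 0.477, 0.022, 1.555, -0.011, 1.109, -0.083], TCP at [0.24, -0.631, 0.21] pointing down, gripper open.
Joint ranges: [-2.96, 2.96], [-0.34, 2.1], [-1.41, 1.46], [0.24, 2.44], [-1.37, 4.51], [0.17, 1.92], [-2.96, 2.96]. Speed limits (rad/s): [2.39, 2.39, 3.14, 3.14, 3.14, 3.14, 3.14].

## Interface

Orientations are given as a unit quaternion [w, x, y, z].
In Python, from station import * gives the robot as it stands.
- The arm moves only by the shell command python3 -m creep 'ROWS' [FORCE]. ROWS is JSON, a list of rows, each a list of 7 numbers: the gripper command: -1 is shut, 1 is fully open, values between are in proportion, then the shift along the world's x, y, z in mm, then the turn, a rotation vector about the world's x, y, z in rad. A call has 1 to 5 rows; each row shifts and turns the commanded pose from where the row before left it; what a row does not reach is not made up. A row lasts 1/8 s, in which the tool goes at most 62.5 mm and 10.7 degrees, less where a joint would pass 70% of its speed; a pose out of reach is approached as far as the arm can. A call is refused whole if a number of a shift passes 62.5 or a number of a turn 0.188, either way. A call with a gripper value outside its range is refused whole. The fingers move at their own pace and stop on an object; FORCE is the grip in N (left out, the last holds). Time passes only in rows, so rows that do not move let the fingers close. It gives the time, the measured TCP pose, the force, the opening and the grip force at its end, in the units of the state.
- get_obs(): the state, without advancing time (a new reading comes with each control period).
- read_camera(name): name is "scene" or "side" or "wrist"; returns (picture, depth): 480x640x3 uint8, red, green, blue; 480x640 float32, m along the optical axis (not along the pixel's ray), 0 where there is no reading.
- camera_params(name): a dict with "intrinsics" (3x3 intrinsics, pixels), "k1" (the pictures are not rectified: a ray, as slopes to the right and down, at radius r is drawn at 1 + k1 r^2 times it, then the intrinsics apply), "cam_to_world" (4x4, takes a point from camera to world coordinates); the wrist camera has in their place "mount" (4x4, takes a point from camera to tool coordinates, whose origin is the TCP and whose axes are the flange's). Camera axes: x right, y up, looking along -z (the intrinsics and any distortion apply to the point x, -y, -z); pixel columns grow to the right and rows downward; lengths in m; the calibration is good to about 2 mm. A picture is of the moment at which its call begins: read the wrist's pose just before it. camera_params takes no time and is no camera call.
- hand_in(): hands the job in; it is judged then, once.
The state is a dict: "t": time; "q": joint angles; "joint_vel": joint speeds; "joint_torque": joint torques, N m; "eef_pos": TCP position; "tool_rot": TCP orientation; "contact_force": force on the tool from outside, world axes, zero at the start; "torque": the same for the moment, N m; "gripper_width": opening from 0.0 (shut) to 1.0 (fully open); "grasp_force": force on a finger pad.
Only numpy, scipy, OpenCV 4.12 (cv2) and the standard library are available. Lean on these libraries where they do the work, as an engineer would, in place of code of your own. Each camera call takes 0.05 s, during which the arm holds its last target. There are 200 camera calls.

## Task

Start the brew timer: push its red button fully down and let it come back up. Then pick up the steel tea dish by the bar of its arched handle, lift it straight up about 8 cm off its trivet, and there in the air, keeping it level and the loose tea ball in the middle, give it a quarter turn so that its pouring lip points at the blue mug. Finish while still holding it there over the trivet, level and still, with the ball in the middle and everything else left where it stands.

Things in the scene. Friction and masses are not known exactly. Their poses are not given: they have to be found in the camera images.
- timer_button_top (a point): centre of the top of the red push button (28 mm across) of the brew timer, a white box 60 x 84 mm and 30 mm tall fixed to the worktop; the button is pressed straight down and springs back up
- timer_button (a joint): travel of the red timer button in m: 0 up, 0.006 fully down; the spring takes about 5 N to push it fully down
- trivet: round cork trivet 140 mm across and 15 mm thick, fixed to the worktop; origin at the centre of its underside. The dish stands on it. The mug stands about 190 mm from its centre on its +y or on its -y side (its own axes), the lime tub on the other side
- dish: round steel tea dish, about 280 g, 153 mm across and 26 mm tall at the rim, floor sloping down 8 degrees to the middle, standing loose on the trivet. Origin: centre of its underside; z up; +x points along its pouring lip (green-topped tab that sticks out 99 mm from the centre, at rim height). A thin arched handle runs across it along the dish's y, its feet at the rim
- dish_grip (a point): middle of the dish's handle grip, 120 mm above the underside, over the dish's centre: a dark wooden bar 64 mm long along the dish's y, 12 mm wide along its x, 18 mm tall; to be pinched from above across its width. Axes as the dish
- dish_lip (a point): end of the dish's pouring lip, 95 mm from the dish's centre along its +x, 26 mm above its underside
- dish_middle (a point): middle of the dish's hollow floor, 8 mm above its underside
- tea_ball_center (a point): centre of the loose metal tea ball, 40 mm across, 45 g, lying in the middle of the dish; it rolls freely, and leaves the middle when the dish is tilted over 8 degrees or jerked
- mug: blue ceramic mug 80 mm across, 90 mm tall, with a handle; origin at the centre of its underside; bystander that the lip must point at
- tub: lime green plastic tub with twist cap, 82 mm across, 95 mm tall; origin at the centre of its underside; bystander
- kettle: aluminium stovetop kettle, 176 mm across, 205 mm tall with handle, spout along its -x to 130 mm; origin at the centre of its underside; bystander
- funnel: steel funnel standing mouth down, 108 mm across, 105 mm tall; origin at the tip of its spout, on top, its z pointing down; bystander
- sugar_bowl: white sugar bowl 90 mm across, 55 mm tall; origin at the centre of its underside; bystander
- spoon: steel spoon lying on the worktop, about 200 mm long along its x; bystander
Things that resemble listed ones, but are neither listed nor needed, are in the scene too. What is shaped like the dish but purple or yellow is not meant.

How it is judged:
By the outcome, as a careful person would: the job done as asked, in the order asked, and still so for the second after the job is handed in, while the arm keeps its last pose, push and grip.
It also fails if it takes over 46 s, if anything falls off the work surface, if the arm or the gripper's body presses on something with over 40 N, if the wrist force passes 120 N, or if a joint passes its speed limit or range.

## Working session

There is one attempt and no reset: what is moved stays moved. The work goes in short steps, Python scripts to look and compute and a shell command to move; the robot and the scene stay as the last step left them, time stands still between calls to the robot, and variables do not carry over. Pictures are saved under pics/ and viewed, at most 10 in all, crops included, and the job is handed in when it is done.

```bash
mkdir -p pics; cat > h.py <<'E'
from station import *
import numpy as np, cv2
def save(n,f):
    im,d=read_camera(n); cv2.imwrite(f'pics/{f}.png',im[:,:,::-1]); np.savez(f'pics/{f}.npz',im=im,d=d); return im,d
def rays(n,uv):
    p=camera_params(n);K=p['intrinsics'];uv=np.atleast_2d(uv).astype(float)
    return cv2.undistortPoints(uv[:,None],np.array(K,float),np.array([p['k1'],0,0,0,0.]))[:,0]
def pts(n,uv,d,T=None):
    s=rays(n,uv);T=np.array(camera_params(n)['cam_to_world']) if T is None else T
    c=np.c_[s[:,0]*d,-s[:,1]*d,-np.asarray(d)*np.ones(len(s)),np.ones(len(s))]
    return (c@T.T)[:,:3]
def plane(n,uv,z,T=None):
    T=np.array(camera_params(n)['cam_to_world']) if T is None else T
    a=pts(n,uv,1.,T);o=T[:3,3];return o+(a-o)*((z-o[2])/(a[:,2]-o[2]))[:,None]
E
python3 - <<'E'
from h import *
for n in ('scene','side'):
    save(n,n+'0'); print(n,np.round(camera_params(n)['cam_to_world'],3).tolist())
o=get_obs();print(o['t'],o['eef_pos'],o['tool_rot'],o['gripper_width'],o['contact_force'])
E
```

```text
scene [[0.848, -0.34, 0.406, 1.05], [0.53, 0.552, -0.644, -0.787], [-0.005, 0.761, 0.649, 0.928], [0.0, 0.0, 0.0, 1.0]]
side [[0.957, 0.21, -0.2, 0.245], [-0.29, 0.705, -0.647, -0.937], [0.005, 0.677, 0.736, 1.193], [0.0, 0.0, 0.0, 1.0]]
0.1 [ 0.23994759 -0.63031668  0.20876522] [-7.71759622e-04  9.83502485e-01  1.80892849e-01 -2.09417696e-04] 0.9991894020822856 [-0.53543651  0.31956508 -0.51525357]
```

View pics/scene0.png

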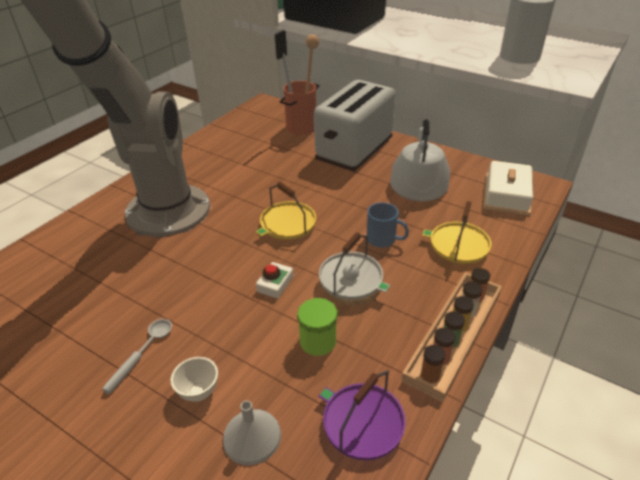

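View pics/side0.png

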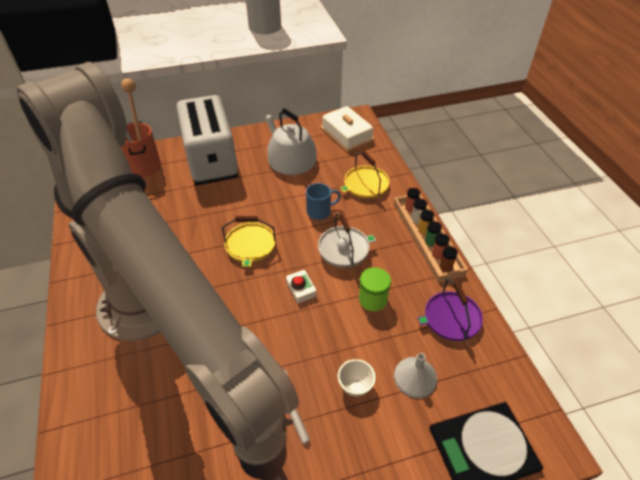

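The scene view shows the steel dish at (350,275) with its lip at (383,287), the timer button at (271,271), the mug at (383,225) and the tub at (317,327). In the side view these are at (343,247), (371,239), (298,283), (319,202) and (375,290).

Dish candidates in the scene view: yellow at (288,220), yellow at (461,242), purple at (364,420) and steel at (350,275). Only the steel one has the described finish, stands on the cork and holds the ball.

```bash
python3 - <<'E'
from h import *
P={}
crops=[]
for n,boxes in (('scene',dict(btn=(255,258,290,285),lip=(373,278,395,297),mug=(362,200,412,250),tub=(295,298,340,356),dish=(315,225,395,305))),('side',dict(btn=(285,270,315,295),lip=(362,230,380,248),mug=(303,182,345,222),tub=(357,266,394,312),dish=(312,212,382,275)))):
    f=np.load(f'pics/{n}0.npz');im,d=f['im'],f['d'];hsv=cv2.cvtColor(im,cv2.COLOR_RGB2HSV)
    H,S,V=[hsv[...,i].astype(int) for i in range(3)]
    ms=dict(btn=((H<8)|(H>172))&(S>190)&(V>100),lip=(H>50)&(H<85)&(S>70),mug=(H>95)&(H<125)&(S>70),tub=(H>35)&(H<70)&(S>120),dish=None)
    for k,(a,b,c,e) in boxes.items():
        if k=='dish': crops.append(cv2.resize(im[b-5:e+5,a-5:c+5],(400,400*(e-b+10)//(c-a+10)),interpolation=cv2.INTER_CUBIC));continue
        v,u=np.nonzero(ms[k][b:e,a:c]);u=u+a;v=v+b
        p=pts(n,np.c_[u,v],d[v,u]);p=p[d[v,u]>0]
        print(n,k,len(u),u.mean().round(1),v.mean().round(1),'med',np.median(p,0).round(4),'lo',np.percentile(p,3,0).round(3),'hi',np.percentile(p,97,0).round(3))
    # table plane check & dish cloud
    a,b,c,e=boxes['dish'];v,u=np.mgrid[b:e,a:c];u=u.ravel();v=v.ravel();p=pts(n,np.c_[u,v],d[v,u]);
    r=p[(p[:,2]>.034)&(p[:,2]<.045)];print('rim',len(r),cv2.minEnclosingCircle(r[:,:2].astype(np.float32)))
    g=p[(p[:,2]>.12)&(p[:,2]<.15)];print('grip',len(g),g.mean(0).round(3) if len(g) else '',g.min(0),g.max(0))
h=max(c.shape[0] for c in crops);crops=[cv2.copyMakeBorder(c,0,h-c.shape[0],0,0,0) for c in crops]
cv2.imwrite('pics/crop1.png',np.hstack(crops)[:,:,::-1])
E
```

```text
scene btn 25 270.0 268.5 med [ 0.4334 -0.0851  0.0539] lo [ 0.426 -0.092  0.05 ] hi [ 0.442 -0.078  0.056]
scene lip 36 382.8 285.8 med [0.6843 0.0124 0.0439] lo [0.676 0.007 0.042] hi [0.694 0.021 0.047]Traceback (most recent call last):
  File "<stdin>", line 11, in <module>
  File "h.py", line 9, in pts
    s=rays(n,uv);T=np.array(camera_params(n)['cam_to_world']) if T is None else T
  File "h.py", line 7, in rays
    return cv2.undistortPoints(uv[:,None],np.array(K,float),np.array([p['k1'],0,0,0,0.]))[:,0]
           ~~~~~~~~~~~~~~~~~~~^^^^^^^^^^^^^^^^^^^^^^^^^^^^^^^^^^^^^^^^^^^^^^^^^^^^^^^^^^^
cv2.error: OpenCV(4.12.0) /io/opencv/modules/calib3d/src/undistort.dispatch.cpp:347: error: (-215:Assertion failed) CV_IS_MAT(_src) && CV_IS_MAT(_dst) && (_src->rows == 1 || _src->cols == 1) && (_dst->rows == 1 || _dst->cols == 1) && _src->cols + _src->rows - 1 == _dst->rows + _dst->cols - 1 && (CV_MAT_TYPE(_src->type) == CV_32FC2 || CV_MAT_TYPE(_src->type) == CV_64FC2) && (CV_MAT_TYPE(_dst->type) == CV_32FC2 || CV_MAT_TYPE(_dst->type) == CV_64FC2) in function 'cvUndistortPointsInternal'
```

```bash
cat > m.py <<'E'
from h import *
P={}
crops=[]
for n,boxes in (('scene',dict(btn=(255,258,290,285),lip=(373,278,395,297),mug=(362,200,412,250),tub=(295,298,340,356),dish=(315,225,395,305))),('side',dict(btn=(285,270,315,295),lip=(362,230,380,248),mug=(303,182,345,222),tub=(357,266,394,312),dish=(312,212,382,275)))):
    f=np.load(f'pics/{n}0.npz');im,d=f['im'],f['d'];hsv=cv2.cvtColor(im,cv2.COLOR_RGB2HSV)
    H,S,V=[hsv[...,i].astype(int) for i in range(3)]; J=im.astype(int)
    ms=dict(btn=((H<8)|(H>172))&(S>190)&(V>100),lip=(H>50)&(H<85)&(S>70),mug=J[...,2]-J[...,0]>12,tub=(H>35)&(H<70)&(S>120),dish=None)
    for k,(a,b,c,e) in boxes.items():
        if k=='dish': crops.append(cv2.resize(im[b-5:e+5,a-5:c+5],(400,400*(e-b+10)//(c-a+10)),interpolation=cv2.INTER_CUBIC));continue
        v,u=np.nonzero(ms[k][b:e,a:c]);u=u+a;v=v+b
        if not len(u): print(n,k,'none');continue
        p=pts(n,np.c_[u,v],d[v,u]);p=p[d[v,u]>0]
        print(n,k,len(u),u.mean().round(1),v.mean().round(1),'med',np.median(p,0).round(4),'lo',np.percentile(p,3,0).round(3),'hi',np.percentile(p,97,0).round(3))
    # table plane check & dish cloud
    a,b,c,e=boxes['dish'];v,u=np.mgrid[b:e,a:c];u=u.ravel();v=v.ravel();p=pts(n,np.c_[u,v],d[v,u]);
    r=p[(p[:,2]>.034)&(p[:,2]<.045)];print('rim',len(r),cv2.minEnclosingCircle(r[:,:2].astype(np.float32)))
    g=p[(p[:,2]>.12)&(p[:,2]<.15)];print('grip',len(g),g.mean(0).round(3) if len(g) else '',g.min(0),g.max(0))
h=max(c.shape[0] for c in crops);crops=[cv2.copyMakeBorder(c,0,h-c.shape[0],0,0,cv2.BORDER_CONSTANT) for c in crops]
cv2.imwrite('pics/crop1.png',np.hstack(crops)[:,:,::-1])
E
python3 m.py
```

```text
scene btn 25 270.0 268.5 med [ 0.4334 -0.0851  0.0539] lo [ 0.426 -0.092  0.05 ] hi [ 0.442 -0.078  0.056]
scene lip 36 382.8 285.8 med [0.6843 0.0124 0.0439] lo [0.676 0.007 0.042] hi [0.694 0.021 0.047]
scene mug 130 385.0 217.8 med [0.5934 0.2025 0.0893] lo [0.541 0.168 0.032] hi [0.621 0.245 0.095]
scene tub 1805 317.4 325.3 med [ 0.6367 -0.1915  0.0936] lo [ 0.596 -0.213  0.012] hi [ 0.664 -0.142  0.099]
rim 1044 ((0.6068429946899414, 0.0727047547698021), 0.13933350145816803)
grip 216 [0.599 0.004 0.139] [ 0.59072092 -0.04291913  0.12011462] [0.60380607 0.06497726 0.14937912]
side btn 56 297.8 280.9 med [ 0.4322 -0.0861  0.0514] lo [ 0.422 -0.094  0.046] hi [ 0.444 -0.076  0.056]
side lip 21 370.3 238.0 med [0.6854 0.0147 0.0422] lo [0.677 0.009 0.039] hi [0.693 0.023 0.046]
side mug 689 318.2 200.7 med [0.5765 0.1873 0.0591] lo [0.542 0.168 0.015] hi [0.613 0.247 0.091]
side tub 1069 373.9 288.3 med [ 0.6174 -0.1905  0.0925] lo [ 0.587 -0.213  0.011] hi [ 0.657 -0.14   0.099]
rim 535 ((0.5835999846458435, 0.05903368443250656), 0.12566685676574707)
grip 121 [0.598 0.004 0.139] [ 0.59229082 -0.04187534  0.12008556] [0.60574677 0.06571683 0.14985339]
```

View pics/crop1.png

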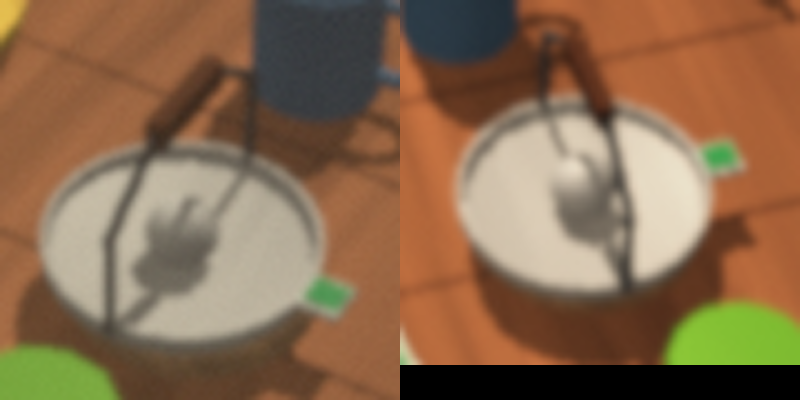

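The enlarged crop confirms it: steel, holding the ball, lip green at crop (325,295) on the left and (720,157) on the right. The mug lies on the dish's +y side. Next I move above the timer, shutting the fingers on the way.

```bash
python3 - <<'E'
from h import *
for n,b in (('scene',(255,180,320,240)),('side',(218,212,280,268))):
    f=np.load(f'pics/{n}0.npz');d=f['d'];v,u=np.mgrid[b[1]:b[3],b[0]:b[2]];u=u.ravel();v=v.ravel();p=pts(n,np.c_[u,v],d[v,u])
    g=p[(p[:,2]>.085)&(p[:,2]<.18)&(np.hypot(p[:,0],p[:,1])<.7)];print(n,len(g),g.min(0).round(3),g.max(0).round(3))
E
python3 -m creep '[[-1,16,45,0,0,0,0.1],[-1,16,45,0,0,0,0.11],[-1,16,45,0,0,0,0.11],[-1,16,45,0,0,0,0.11],[-1,16,45,0,0,0,0.11]]' 40
python3 -m creep '[[-1,16,45,0,0,0,0.11],[-1,16,45,0,0,0,0.11],[-1,16,45,0,0,0,0.11],[-1,16,45,0,0,0,0.11],[-1,16,45,0,0,0,0.11]]'
```

```text
scene 212 [0.26  0.097 0.085] [0.407 0.145 0.134]
side 219 [0.263 0.097 0.086] [0.41  0.146 0.134]
t: 0.72
eef_pos: [0.3204, -0.4041, 0.2094]
tool_rot: [-0.0, 0.899, 0.438, -0.0]
contact_force: [0.9, -0.2, -0.1]
gripper_width: -0.003
grasp_force: 0.0
t: 1.35
eef_pos: [0.4003, -0.1793, 0.2095]
tool_rot: [-0.0, 0.746, 0.666, -0.0]
contact_force: [0.8, -1.0, 0.1]
gripper_width: 0.001
grasp_force: 0.0
```

```bash
python3 -m creep '[[-1,12,35,-10,0,0,0.1],[-1,12,35,-10,0,0,0.1],[-1,9,25,-10,0,0,0],[-1,0,0,0,0,0,0]]'
cat >> h.py <<'E'
from scipy.spatial.transform import Rotation as R
def wT(o):
    T=np.eye(4);q=np.array(o['tool_rot']);T[:3,:3]=R.from_quat(q[[1,2,3,0]]).as_matrix();T[:3,3]=o['eef_pos']
    return T@np.array(camera_params('wrist')['mount'])
E
python3 - <<'E'
from h import *
o=get_obs();T=wT(o);im,d=save('wrist','w1');np.save('pics/w1T.npy',T);print(T.round(3).tolist())
J=im.astype(int);m=(J[...,0]>110)&(J[...,1]<50)&(J[...,2]<60)
k,l,s,c=cv2.connectedComponentsWithStats(m.astype(np.uint8))
for i in range(1,k):
    if s[i,4]>80:
        v,u=np.nonzero(l==i);p=pts('wrist',np.c_[u,v],d[v,u],T);print(s[i],c[i],np.median(p,0),p.min(0),p.max(0),plane('wrist',c[i],.05,T))
E
```

```text
t: 1.85
eef_pos: [0.433, -0.0838, 0.1789]
tool_rot: [-0.001, 0.676, 0.737, -0.0]
contact_force: [0.6, -0.6, 0.4]
gripper_width: 0.002
grasp_force: 0.0
[[0.996, -0.084, -0.023, 0.426], [0.087, 0.956, 0.281, -0.012], [-0.001, -0.282, 0.959, 0.343], [0.0, 0.0, 0.0, 1.0]]
[292 199  35  37 953] [308.60125918 217.56873033] [ 0.43096728 -0.08007856  0.05167038] [ 0.41738286 -0.09703213  0.04102131] [ 0.44536673 -0.01153146  0.34323498] [[ 0.43100859 -0.08050011  0.05      ]]
```

View pics/w1.png

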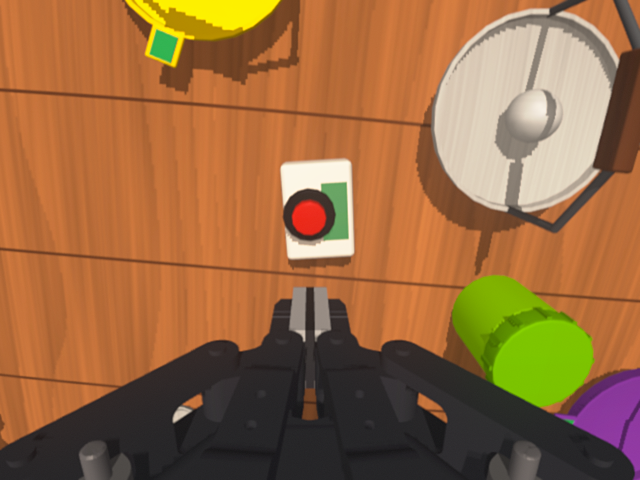

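The wrist view shows the button at (309,217), giving about (0.431, -0.081, 0.052), with the dish at (533,115) to its right. I go down and press gently.

```bash
python3 -m creep '[[-1,-1,2,-40,0,0,0],[-1,0,0,-40,0,0,0],[-1,0,0,-38,0,0,0],[-1,0,0,0,0,0,0]]'
python3 -m creep '[[-1,0,0,-4,0,0,0],[-1,0,0,-3,0,0,0],[-1,0,0,-2,0,0,0],[-1,0,0,0,0,0,0]]'
```

```text
t: 2.4
eef_pos: [0.4297, -0.0848, 0.0599]
tool_rot: [-0.002, 0.678, 0.735, -0.002]
contact_force: [-0.1, -0.4, 0.9]
gripper_width: -0.001
grasp_force: 0.0
t: 2.9
eef_pos: [0.4324, -0.0839, 0.053]
tool_rot: [0.0, 0.677, 0.736, 0.0]
contact_force: [0.2, -0.2, -0.1]
gripper_width: 0.001
grasp_force: 0.0
```

```bash
python3 -m creep '[[-1,0,2,-2,0,0,0],[-1,0,0,-2,0,0,0],[-1,0,0,0,0,0,0]]'
python3 -m creep '[[-1,0,0,-2,0,0,0],[-1,0,0,0,0,0,0]]'
```

```text
t: 3.28
eef_pos: [0.4321, -0.0818, 0.0484]
tool_rot: [-0.0, 0.677, 0.736, -0.0]
contact_force: [0.5, -0.0, -0.3]
gripper_width: -0.002
grasp_force: 0.0
t: 3.52
eef_pos: [0.4321, -0.0818, 0.0464]
tool_rot: [-0.0, 0.677, 0.736, -0.0]
contact_force: [1.0, 0.6, -0.9]
gripper_width: -0.007
grasp_force: 0.0
```

```bash
python3 -m creep '[[-1,0,0,-2,0,0,0],[-1,0,0,0,0,0,0]]'
python3 -m creep '[[-1,0,0,-2,0,0,0],[-1,0,0,0,0,0,0]]'
```

```text
t: 3.78
eef_pos: [0.4321, -0.0818, 0.0445]
tool_rot: [-0.0, 0.677, 0.736, -0.0]
contact_force: [-0.7, 0.5, -1.0]
gripper_width: -0.001
grasp_force: 0.0
t: 4.03
eef_pos: [0.4321, -0.0818, 0.0425]
tool_rot: [-0.0, 0.677, 0.736, -0.0]
contact_force: [-0.8, 0.2, 0.8]
gripper_width: -0.002
grasp_force: 0.0
```

```bash
python3 -m creep '[[-1,0,0,-2,0,0,0],[-1,0,0,0,0,0,0]]'
python3 -m creep '[[-1,0,0,-2,0,0,0],[-1,0,0,0,0,0,0]]'
python3 - <<'E'
from h import *
o=get_obs();T=wT(o);im,d=save('wrist','w2');im2,_=save('side','s2')
f=lambda a:cv2.resize(a,(400,300),interpolation=cv2.INTER_CUBIC)
cv2.imwrite('pics/press.png',np.hstack([f(im[180:420,160:480]),f(im2[225:345,220:380])])[:,:,::-1])
E
```

```text
t: 4.28
eef_pos: [0.4321, -0.0818, 0.0405]
tool_rot: [-0.0, 0.677, 0.736, -0.0]
contact_force: [0.4, -0.2, -0.1]
gripper_width: -0.0
grasp_force: 0.0
t: 4.53
eef_pos: [0.4321, -0.0818, 0.0385]
tool_rot: [-0.0, 0.677, 0.736, -0.0]
contact_force: [-0.2, 0.9, 0.5]
gripper_width: 0.004
grasp_force: 0.0
```

View pics/press.png

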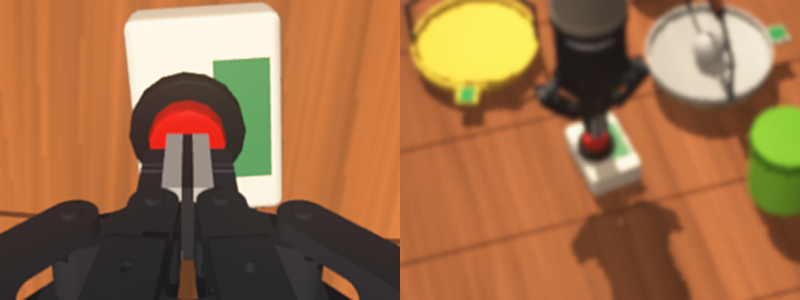

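```bash
python3 - <<'E'
from h import *
o=get_obs();T=wT(o);f=np.load('pics/w2.npz');im,d=f['im'],f['d'];print(o['contact_force'],o['eef_pos'])
J=im.astype(int);m=(J[...,0]>110)&(J[...,1]<50)&(J[...,2]<60)
v,u=np.nonzero(m);p=pts('wrist',np.c_[u,v],d[v,u],T);print('red',len(u),np.median(p,0).round(4),np.percentile(p,[2,98],0).round(4))
for n,b in (('wbox',(212,185,270,215)),('wgreen',(250,235,265,285)),('tip',(228,290,243,320))):
    v,u=np.mgrid[b[1]:b[3],b[0]:b[2]];u=u.ravel();v=v.ravel();p=pts('wrist',np.c_[u,v],d[v,u],T);print(n,np.median(p,0).round(4),np.percentile(p,[5,95],0).round(4))
f=np.load('pics/w1.npz');im,d=f['im'],f['d'];T=np.load('pics/w1T.npy')
for u,v in ((309,217),(309,205),(309,230),(296,217),(322,217),(289,217),(309,238),(340,210),(320,165),(200,200),(535,110),(630,110)):print(u,v,pts('wrist',[(u,v)],d[v,u],T).round(4), im[v,u])
E
```

```text
[-0.38326802  0.02082621  0.10165625] [ 0.43217563 -0.08183256  0.03858831]
red 1446 [ 0.4302 -0.0724  0.0514] [[ 0.4183 -0.0812  0.0421]
 [ 0.4436 -0.0671  0.0635]]
wbox [ 3.91e-01 -4.90e-02  2.00e-04] [[ 0.3767 -0.0579 -0.001 ]
 [ 0.4077 -0.0424  0.0293]]
wgreen [ 4.014e-01 -8.400e-02  1.000e-04] [[ 0.3976 -0.0981 -0.001 ]
 [ 0.4073 -0.0694  0.0272]]
tip [ 3.896e-01 -1.138e-01 -1.000e-04] [[ 0.3855 -0.1228 -0.0012]
 [ 0.3936 -0.1049  0.0011]]
309 217 [[ 0.4313 -0.0798  0.0509]] [236  43  28]
309 205 [[ 0.4304 -0.0699  0.052 ]] [244  52  39]
309 230 [[ 0.4322 -0.0902  0.0519]] [232  41  27]
296 217 [[ 0.421  -0.0803  0.0527]] [237  42  24]
322 217 [[ 0.4415 -0.0787  0.0518]] [234  41  26]
289 217 [[ 0.4151 -0.0834  0.0417]] [59 48 42]
309 238 [[ 0.433  -0.0996  0.0426]] [52 38 33]
340 210 [[ 0.4572 -0.076   0.0316]] [105 165 102]
320 165 [[ 0.4369 -0.0402  0.0297]] [253 247 232]
200 200 [[ 3.302e-01 -8.430e-02  3.000e-04]] [211 123  63]
535 110 [[0.5877 0.0164 0.0601]] [242 233 221]
630 110 [[0.5919 0.0139 0.1427]] [111  65  41]
```

```bash
python3 - <<'E'
from h import *
o=get_obs();T=wT(o);f=np.load('pics/w2.npz');im,d=f['im'],f['d']
for v in range(262,330,5):
  for u in (302,318): print(u,v,im[v,u],d[v,u].round(4),pts('wrist',[(u,v)],d[v,u],T)[0].round(4))
p=camera_params('wrist');c=np.linalg.inv(np.array(p['mount']))@[0,0,0,1];print('tcp cam',c, p['intrinsics'],p['k1'], o['gripper_width'],o['joint_torque'])
x,y=c[0]/-c[2],-c[1]/-c[2];k=1+p['k1']*(x*x+y*y);print(np.array(p['intrinsics'])@[x*k,y*k,1])
E
```

```text
302 262 [178  46  34] 0.1691 [ 0.4268 -0.0676  0.0436]
318 262 [157  48  39] 0.1707 [ 0.4341 -0.0676  0.0422]
302 267 [201  45  32] 0.1643 [ 0.427  -0.0681  0.0488]
318 267 [190  45  33] 0.1642 [ 0.4339 -0.0674  0.0489]
302 272 [248  51  37] 0.1639 [ 0.4271 -0.07    0.0498]
318 272 [247  52  38] 0.1626 [ 0.434  -0.0689  0.051 ]
302 277 [240  40  26] 0.1628 [ 0.4273 -0.0717  0.0514]
318 277 [240  43  30] 0.1622 [ 0.4342 -0.0709  0.052 ]
302 282 [240  40  26] 0.0 [ 0.4254 -0.0093  0.2028]
318 282 [239  39  25] 0.1625 [ 0.4343 -0.073   0.0524]
302 287 [185 116 108] 0.1508 [ 0.4275 -0.0709  0.0637]
318 287 [185 117 108] 0.1512 [ 0.4339 -0.0705  0.0634]
302 292 [158 145 136] 0.1456 [ 0.4275 -0.0706  0.0691]
318 292 [157 145 136] 0.1464 [ 0.4338 -0.0704  0.0684]
302 297 [158 146 137] 0.1409 [ 0.4276 -0.0705  0.0739]
318 297 [156 145 136] 0.141 [ 0.4336 -0.07    0.0739]
302 302 [158 146 136] 0.1372 [ 0.4277 -0.0706  0.0779]
318 302 [157 145 136] 0.1372 [ 0.4335 -0.0701  0.0778]
302 307 [157 144 136] 0.1344 [ 0.4278 -0.071   0.0809]
318 307 [156 144 136] 0.134 [ 0.4335 -0.0704  0.0813]
302 312 [157 145 137] 0.1297 [ 0.4279 -0.0705  0.0857]
318 312 [156 144 135] 0.1297 [ 0.4334 -0.0701  0.0856]
302 317 [156 144 135] 0.1259 [ 0.4279 -0.0704  0.0895]
318 317 [155 143 135] 0.1258 [ 0.4333 -0.0699  0.0896]
302 322 [156 144 136] 0.1221 [ 0.428  -0.0701  0.0934]
318 322 [156 145 136] 0.1241 [ 0.4333 -0.0707  0.0916]
302 327 [156 145 136] 0.1203 [ 0.4281 -0.0707  0.0955]
318 327 [155 143 135] 0.1197 [ 0.4331 -0.07    0.0961]
tcp cam [ 7.51567935e-04 -2.33036138e-02 -1.78117738e-01  1.00000000e+00] [[376.39952106   0.         309.57103808]
 [  0.         376.39952106 238.11103288]
 [  0.           0.           1.        ]] -0.04359339430945995 0.0022552876608579533 [-7.50832813e-03 -4.13283205e+01 -3.29492301e+00 -1.65454441e+01
  1.02525615e-02  4.53699431e-04 -2.22739560e-03]
[311.1580698  287.31959086   1.        ]
```

The fingertip edge shows at wrist row 285, about 22 mm higher than the nominal TCP, so there is no contact yet. I go on down by feel.

```bash
python3 -m creep '[[-1,0,0,-3,0,0,0],[-1,0,0,0,0,0,0]]'
python3 -m creep '[[-1,0,0,-3,0,0,0],[-1,0,0,0,0,0,0]]'
python3 -m creep '[[-1,0,0,-2,0,0,0],[-1,0,0,0,0,0,0]]'
```

```text
t: 4.88
eef_pos: [0.432, -0.0818, 0.0354]
tool_rot: [-0.0, 0.677, 0.736, -0.0]
contact_force: [0.2, -0.5, -0.1]
gripper_width: 0.0
grasp_force: 0.0
t: 5.12
eef_pos: [0.432, -0.0818, 0.0324]
tool_rot: [-0.0, 0.677, 0.736, -0.0]
contact_force: [0.1, -0.1, -0.5]
gripper_width: -0.001
grasp_force: 0.0
t: 5.38
eef_pos: [0.4322, -0.0818, 0.0305]
tool_rot: [-0.0, 0.677, 0.736, 0.0]
contact_force: [0.5, -0.5, 0.0]
gripper_width: 0.001
grasp_force: 0.0
```

```bash
python3 -m creep '[[-1,0,0,-2,0,0,0],[-1,0,0,0,0,0,0]]'
python3 -m creep '[[-1,0,0,-2,0,0,0],[-1,0,0,0,0,0,0]]'
python3 - <<'E'
from h import *
o=get_obs();T=wT(o);im,d=save('wrist','w3')
for v in range(255,305,4): print(v,im[v,302],d[v,302].round(4),pts('wrist',[(302,v)],d[v,302],T)[0].round(4))
E
```

```text
t: 5.62
eef_pos: [0.4323, -0.0818, 0.0286]
tool_rot: [0.0, 0.677, 0.736, 0.0]
contact_force: [0.2, 0.1, 2.8]
gripper_width: -0.004
grasp_force: 1.2
t: 5.88
eef_pos: [0.4323, -0.0819, 0.0266]
tool_rot: [0.0, 0.677, 0.736, 0.0]
contact_force: [-0.7, 0.2, 3.0]
gripper_width: -0.004
grasp_force: 1.7
255 [77 65 58] 0.1581 [ 0.4266 -0.061   0.0411]
259 [71 56 49] 0.1579 [ 0.4267 -0.0626  0.0418]
263 [70 56 49] 0.1586 [ 0.4268 -0.0644  0.0417]
267 [67 54 47] 0.1582 [ 0.427  -0.0659  0.0426]
271 [160  49  39] 0.1595 [ 0.4271 -0.068   0.0418]
275 [208  44  31] 0.155 [ 0.4272 -0.0679  0.0464]
279 [247  52  38] 0.1554 [ 0.4273 -0.0696  0.0465]
283 [241  43  30] 0.1541 [ 0.4275 -0.0707  0.0482]
287 [186 117 108] 0.1511 [ 0.4275 -0.0711  0.0514]
291 [157 145 135] 0.1461 [ 0.4276 -0.0705  0.0565]
295 [156 145 135] 0.1435 [ 0.4277 -0.0709  0.0593]
299 [156 144 135] 0.1404 [ 0.4278 -0.0709  0.0626]
303 [156 144 135] 0.1361 [ 0.4278 -0.0705  0.0669]
```

```bash
python3 -m creep '[[-1,0,0,-2,0,0,0],[-1,0,0,0,0,0,0]]'
python3 -m creep '[[-1,0,0,-1.5,0,0,0],[-1,0,0,0,0,0,0]]'
```

```text
t: 6.18
eef_pos: [0.4323, -0.0818, 0.0246]
tool_rot: [0.0, 0.677, 0.736, 0.0]
contact_force: [-1.0, 0.2, 4.8]
gripper_width: 0.001
grasp_force: 2.3
t: 6.42
eef_pos: [0.4323, -0.0819, 0.0241]
tool_rot: [0.0, 0.677, 0.736, -0.0]
contact_force: [-5.6, 1.3, 20.2]
gripper_width: -0.0
grasp_force: 10.2
```

The force rose from 5 N to 20 N, so the button bottomed out. I release it, rise, open, and go near the dish.

```bash
python3 -m creep '[[-1,0,0,20,0,0,0],[-1,0,0,55,0,0,0],[-1,0,0,55,0,0,0],[-1,0,0,55,0,0,0],[1,40,10,40,0,0,0]]'
python3 -m creep '[[1,55,10,0,0,0,0],[1,55,10,0,0,0,0],[1,10,0,0,0,0,0],[1,0,0,0,0,0,0],[1,0,0,0,0,0,0]]'
python3 - <<'E'
from h import *
o=get_obs();T=wT(o);im,d=save('wrist','w4');np.save('pics/w4T.npy',T);print(o['eef_pos'],o['gripper_width'])
im2,d2=save('scene','s4')
J=im2[255:290,250:295].astype(int);m=(J[...,0]>110)&(J[...,1]<50)&(J[...,2]<60);v,u=np.nonzero(m);u+=250;v+=255
print('button',len(u),np.median(pts('scene',np.c_[u,v],d2[v,u]),0))
E
```

```text
t: 7.05
eef_pos: [0.471, -0.0731, 0.2503]
tool_rot: [0.001, 0.678, 0.735, -0.001]
contact_force: [2.0, -0.3, 0.2]
gripper_width: 0.198
grasp_force: 0.0
t: 7.68
eef_pos: [0.5908, -0.0524, 0.2479]
tool_rot: [-0.0, 0.677, 0.736, -0.001]
contact_force: [1.1, 0.0, 0.3]
gripper_width: 1.002
grasp_force: 0.0
[ 0.59079133 -0.05239359  0.24792378] 1.0016734151521722
button 12 [ 0.4400916  -0.09356959  0.04995435]
```

View pics/w4.png

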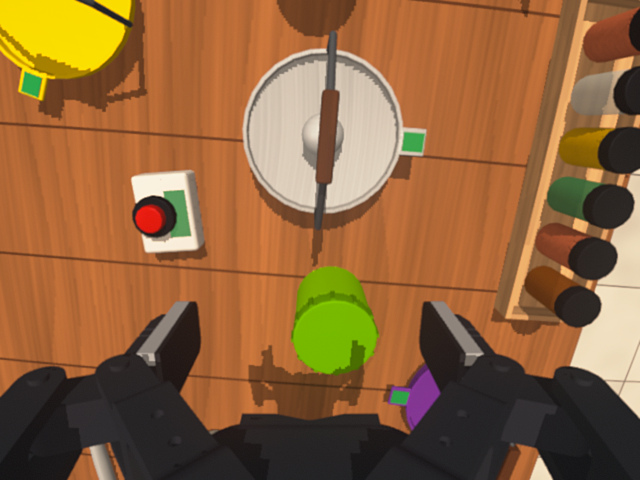

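The view shows the button up again at (150,218), the wooden bar from (330,92) to (325,182), the lip at (413,142), and the ball under the bar.

```bash
python3 - <<'E'
from h import *
f=np.load('pics/w4.npz');im,d=f['im'],f['d'];T=np.load('pics/w4T.npy')
v,u=np.mgrid[20:235,235:440];u=u.ravel();v=v.ravel();p=pts('wrist',np.c_[u,v],d[v,u],T);c=im[v,u].astype(int)
ok=d[v,u]>0;print('floor z',np.median(pts('wrist',[(230,100)],d[100,230],T)))
b=ok&(p[:,2]>.115)&(p[:,2]<.165)&(c[:,0]-c[:,2]>25)
g=p[b];(cx,cy),wh,a=cv2.minAreaRect((g[:,:2]*1000).astype(np.float32));print('bar',len(g),cx,cy,wh,a,np.percentile(g[:,2],[5,50,95]))
w=g[:,:2]-g[:,:2].mean(0);ev=np.linalg.svd(w,full_matrices=False)[2][0];print('axis deg',np.degrees(np.arctan2(ev[1],ev[0])))
h=cv2.cvtColor(im,cv2.COLOR_RGB2HSV)[v,u].astype(int);l=(h[:,0]>50)&(h[:,0]<85)&(h[:,1]>90);L=p[l];print('lip',l.sum(),L.mean(0),L.min(0),L.max(0))
r=ok&(p[:,2]>.036)&(p[:,2]<.046)&(~l);q=(p[r][:,:2]*1000)
A=np.c_[2*q,np.ones(len(q))]
k=np.ones(len(q),bool)
for _ in range(6):
    s=np.linalg.lstsq(A[k],(q[k]**2).sum(1),rcond=None)[0];R0=np.sqrt(s[2]+s[0]**2+s[1]**2);k=abs(np.hypot(*(q-s[:2]).T)-R0)<4
print('rim',s[:2],R0,k.sum())
ball=ok&(p[:,2]>.05)&(p[:,2]<.066)&(abs(p[:,0]-.6)<.03)&(abs(p[:,1]-.01)<.03);print('ball',p[ball].mean(0),p[ball][:,2].max())
print('lip dir',np.degrees(np.arctan2(L[:,1].mean()*1000-s[1],L[:,0].mean()*1000-s[0])))
# mug from side/scene: fit circle r=40 on points, drop handle
allp=[]
for n,bx in (('scene',(362,200,412,250)),('side',(303,182,345,222))):
    f=np.load(f'pics/{n}0.npz');D=f['d'];v,u=np.mgrid[bx[1]:bx[3],bx[0]:bx[2]];u=u.ravel();v=v.ravel();P=pts(n,np.c_[u,v],D[v,u])
    P=P[(P[:,2]>.02)&(P[:,2]<.086)&(np.hypot(P[:,0]-.58,P[:,1]-.2)<.09)&(P[:,1]>.15)]
    from scipy.optimize import least_squares
    z=least_squares(lambda t:np.hypot(P[:,0]-t[0],P[:,1]-t[1])-.04,[.58,.2],loss='soft_l1',f_scale=.002);print(n,'mug',z.x,len(P))
E
```

```text
floor z 0.04069710843378346
bar 1650 596.5178833007812 14.491424560546875 (12.11304759979248, 64.55290222167969) 0.6148278117179871 [0.14212917 0.14376036 0.14500113]
axis deg -89.47979425709354
lip 364 [0.6831899  0.01507256 0.04301289] [0.58421539 0.00651316 0.03923376] [0.69319264 0.0236101  0.41210168]
rim [596.45980375  13.97539764] 74.010583086399 2521
ball [0.59215188 0.01447261 0.05646542] 0.06339072539143242
lip dir 0.724771089561966
scene mug [0.57808189 0.20824105] 1030
side mug [0.58000126 0.20812503] 686
```

```bash
python3 -m creep '[[1,3,34,-15,0,0,-0.037],[1,3,33,-15,0,0,-0.036],[1,0,0,-30,0,0,0],[1,0,0,-30,0,0,0],[1,0,0,0,0,0,0]]'
python3 - <<'E'
from h import *
o=get_obs();T=wT(o);im,d=save('wrist','w5');print(o['eef_pos'],o['tool_rot'])
v,u=np.mgrid[0:480,150:480];u=u.ravel();v=v.ravel();p=pts('wrist',np.c_[u,v],d[v,u],T);c=im[v,u].astype(int)
b=(d[v,u]>0)&(p[:,2]>.12)&(p[:,2]<.155)&(c[:,0]-c[:,2]>25)&(abs(p[:,0]-.597)<.02);g=p[b]
print('bar',len(g),np.percentile(g,[2,50,98],0))
s,_=save('side','s5');cv2.imwrite('pics/near.png',np.hstack([cv2.resize(im,(400,300)),cv2.resize(s[150:285,260:440],(400,300),interpolation=cv2.INTER_CUBIC)])[:,:,::-1])
E
```

```text
t: 8.4
eef_pos: [0.5959, 0.0144, 0.1564]
tool_rot: [-0.001, 0.704, 0.711, -0.002]
contact_force: [-0.5, 0.2, 0.3]
gripper_width: 0.993
grasp_force: 0.0
[0.59593067 0.01436309 0.15641713] [-0.00127759  0.70363276  0.71056033 -0.00182417]
bar 2861 [[ 0.59069069 -0.01569643  0.13162719]
 [ 0.59640015  0.0180072   0.14368548]
 [ 0.60218579  0.04594146  0.14502392]]
```

View pics/near.png

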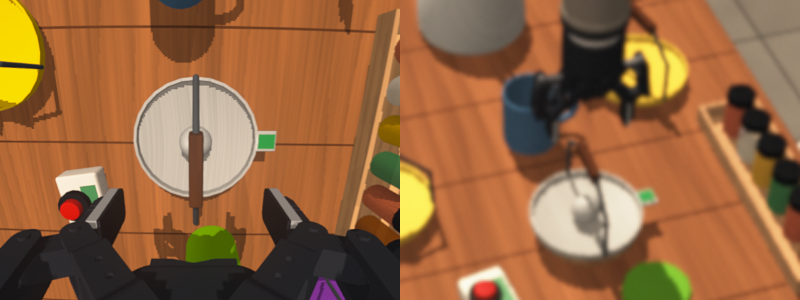

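Bar centred between the fingers at column 196 of the left half. Going down, then a depth check before closing.

```bash
python3 -m creep '[[1,0,0,-20,0,0,0],[1,0,0,-20,0,0,0],[1,0,0,-15,0,0,0],[1,0,0,-7,0,0,0],[0.3,0,0,0,0,0,0]]' 60
python3 -m creep '[[0.3,0,0,0,0,0,0],[0.3,0,0,0,0,0,0]]'
python3 - <<'E'
from h import *
o=get_obs();T=wT(o);im,d=save('wrist','w6');print(o['eef_pos'],o['gripper_width'])
v,u=np.mgrid[0:480,0:640];u=u.ravel();v=v.ravel();p=pts('wrist',np.c_[u,v],d[v,u],T);c=im[v,u].astype(int)
# finger pads: gray, near y of tool
f=(d[v,u]>.03)&(abs(p[:,1]-.025)<.004)&(abs(p[:,0]-.596)>.011)&(abs(p[:,0]-.596)<.06)&(p[:,2]>.08)
g=p[f];L=g[g[:,0]<.596];Rr=g[g[:,0]>.596];print(len(L),len(Rr))
for G in (L,Rr):
    if len(G): print(np.percentile(G,[2,50,98],0).round(4))
cv2.imwrite('pics/w6.png',im[:,:,::-1])
E
```

```text
t: 9.12
eef_pos: [0.5979, 0.0153, 0.0954]
tool_rot: [-0.0, 0.704, 0.711, -0.0]
contact_force: [-0.5, 0.1, -0.3]
gripper_width: 0.814
grasp_force: 0.0
t: 9.38
eef_pos: [0.5987, 0.0152, 0.0967]
tool_rot: [0.0, 0.704, 0.711, 0.0]
contact_force: [0.9, -0.0, 0.5]
gripper_width: 0.649
grasp_force: 0.0
[0.59870366 0.01522479 0.09674859] 0.6491693147257848
12992 12327
[[0.5369 0.0215 0.1333]
 [0.5467 0.0268 0.1847]
 [0.5831 0.0284 0.2094]]
[[0.6078 0.0216 0.133 ]
 [0.6465 0.0273 0.1854]
 [0.6555 0.0289 0.2098]]
```

View pics/w6.png

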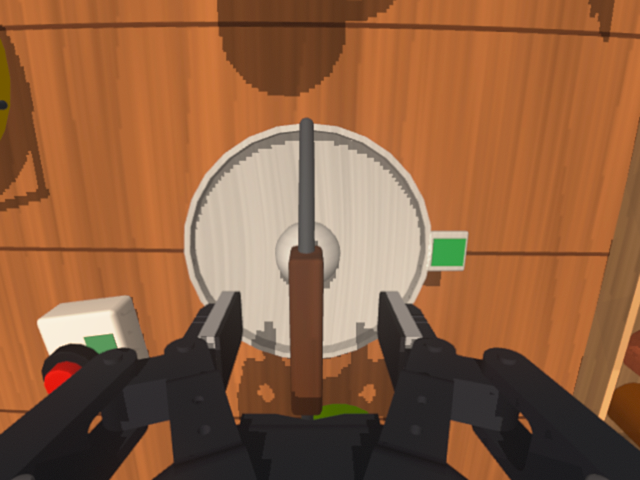

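```bash
python3 -m creep '[[0.3,-2,-1,-3,0,0,0],[0,0,0,0,0,0,0],[-0.4,0,0,0,0,0,0],[-0.6,0,0,0,0,0,0],[-0.6,0,0,0,0,0,0]]' 25
python3 -m creep '[[-0.8,0,0,0,0,0,0],[-1,0,0,0,0,0,0],[-1,0,0,0,0,0,0],[-1,0,0,0,0,0,0],[-1,0,0,0,0,0,0]]'
```

```text
t: 10.05
eef_pos: [0.5962, 0.0142, 0.0931]
tool_rot: [0.0, 0.704, 0.711, 0.0]
contact_force: [0.0, 0.3, -0.8]
gripper_width: 0.201
grasp_force: 0.0
t: 10.68
eef_pos: [0.5962, 0.0141, 0.0931]
tool_rot: [-0.0, 0.704, 0.711, -0.0]
contact_force: [1.0, 0.6, -1.4]
gripper_width: 0.133
grasp_force: 27.5
```

```bash
python3 -m creep '[[-1,0,0,0,0,0,0],[-1,0,0,0,0,0,0],[-1,0,0,1,0,0,0],[-1,0,0,2,0,0,0],[-1,0,0,2,0,0,0]]' 70
python3 -m creep '[[-1,0,0,2,0,0,0],[-1,0,0,3,0,0,0],[-1,0,0,3,0,0,0],[-1,0,0,2,0,0,0],[-1,0,0,0,0,0,0]]'
python3 - <<'E'
from h import *
o=get_obs();T=wT(o);im,d=save('wrist','w7');save('side','s7');save('scene','c7');print(o['eef_pos'],o['torque'])
cv2.imwrite('pics/lift.png',np.hstack([cv2.resize(im,(400,300)),cv2.resize(np.load('pics/s7.npz')['im'][150:285,260:440],(400,300),interpolation=cv2.INTER_CUBIC)])[:,:,::-1])
E
```

```text
t: 11.3
eef_pos: [0.5959, 0.0141, 0.0981]
tool_rot: [-0.0, 0.704, 0.711, -0.0]
contact_force: [0.0, 0.9, -2.4]
gripper_width: 0.128
grasp_force: 68.1
t: 11.92
eef_pos: [0.5963, 0.0142, 0.1083]
tool_rot: [0.0, 0.704, 0.711, 0.0]
contact_force: [-0.2, 0.0, -3.6]
gripper_width: 0.128
grasp_force: 68.1
[0.596349   0.01417136 0.10833731] [ 0.07386053 -0.01970812 -0.01274559]
```

View pics/lift.png

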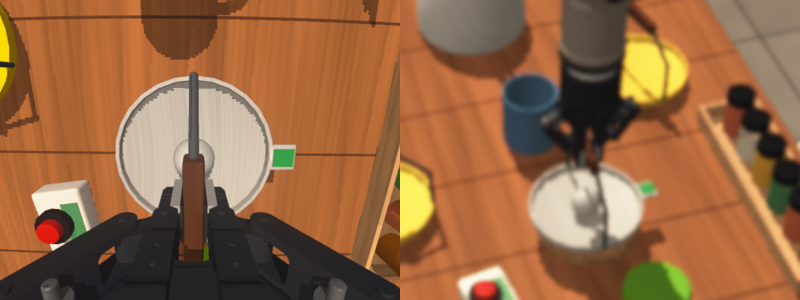

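The dish is lifted 15 mm with 3.5 N of weight, and the ball is in the middle at (193,155). Lifting the rest of the way.

```bash
python3 -m creep '[[-1,0,0,2,0,0,0],[-1,0,0,5,0,0,0],[-1,0,0,7,0,0,0],[-1,0,0,9,0,0,0],[-1,0,0,9,0,0,0]]'
python3 -m creep '[[-1,0,0,9,0,0,0],[-1,0,0,9,0,0,0],[-1,0,0,7,0,0,0],[-1,0,0,5,0,0,0],[-1,0,0,3,0,0,0]]'
python3 -m creep '[[-1,0,0,0,0,0,0.01],[-1,0,0,0,0,0,0.03],[-1,0,0,0,0,0,0.05],[-1,0,0,0,0,0,0.07],[-1,0,0,0,0,0,0.08]]'
python3 -c "
from h import *
o=get_obs();print(o['eef_pos'],o['q'],o['joint_vel'])"
```

```text
t: 12.7
eef_pos: [0.5964, 0.0142, 0.141]
tool_rot: [0.0, 0.704, 0.711, 0.0]
contact_force: [-0.3, 0.1, -2.3]
gripper_width: 0.126
grasp_force: 68.1
t: 13.32
eef_pos: [0.5962, 0.0142, 0.1734]
tool_rot: [0.0, 0.704, 0.711, 0.0]
contact_force: [0.2, -0.4, -3.2]
gripper_width: 0.128
grasp_force: 68.1
t: 13.95
eef_pos: [0.596, 0.0141, 0.1728]
tool_rot: [-0.0, 0.612, 0.791, -0.0]
contact_force: [0.2, 0.4, -4.0]
gripper_width: 0.124
grasp_force: 68.1
[0.59598695 0.01413048 0.17277033] [ 0.32905502  0.45198144 -0.60102706  1.75511268  0.29283955  1.02567879
 -0.12513851] [ 0.09877192  0.02916711 -0.13681599 -0.00525835  0.07326929  0.02317573
  0.57791146]
```

```bash
python3 -m creep '[[-1,0,0,0,0,0,0.08],[-1,0,0,0,0,0,0.08],[-1,0,0,0,0,0,0.08],[-1,0,0,0,0,0,0.08],[-1,0,0,0,0,0,0.08]]'
python3 -m creep '[[-1,0,0,0,0,0,0.08],[-1,0,0,0,0,0,0.08],[-1,0,0,0,0,0,0.08],[-1,0,0,0,0,0,0.08],[-1,0,0,0,0,0,0.08]]'
python3 -m creep '[[-1,0,0,0,0,0,0.08],[-1,0,0,0,0,0,0.08],[-1,0,0,0,0,0,0.08],[-1,0,0,0,0,0,0.08],[-1,0,0,0,0,0,0.08]]'
python3 -m creep '[[-1,0,0,0,0,0,0.08],[-1,0,0,0,0,0,0.06],[-1,0,0,0,0,0,0.04],[-1,0,0,0,0,0,0.02],[-1,0,0,0,0,0,0.01]]'
python3 -m creep '[[-1,0,0,0,0,0,0],[-1,0,0,0,0,0,0],[-1,0,0,0,0,0,0],[-1,0,0,0,0,0,0]]'
cat > fin.py <<'E'
from h import *
import sys
t=sys.argv[1]
o=get_obs();T=wT(o);im,d=save('wrist','wf'+t);q=np.array(o['tool_rot']);print(o['t'],o['eef_pos'],q,o['joint_vel'].round(3) if hasattr(o['joint_vel'],'round') else '')
v,u=np.mgrid[0:480,0:640];u=u.ravel();v=v.ravel();p=pts('wrist',np.c_[u,v],d[v,u],T);h=cv2.cvtColor(im,cv2.COLOR_RGB2HSV)[v,u].astype(int)
l=(d[v,u]>0)&(h[:,0]>50)&(h[:,0]<85)&(h[:,1]>90)&(p[:,2]>.09)&(p[:,2]<.16)&(np.hypot(p[:,0]-.596,p[:,1]-.014)<.11)
if l.any(): print('wrist lip',l.sum(),p[l].mean(0))
C=np.array([.5963,.0142])
for n in ('scene','side'):
    s,D=save(n,n[:2]+'f'+t);x,y=np.mgrid[150:330,250:430];x=x.ravel();y=y.ravel();P=pts(n,np.c_[y,x],D[x,y]);c=s[x,y].astype(int);H=cv2.cvtColor(s,cv2.COLOR_RGB2HSV)[x,y].astype(int)
    g=(H[:,0]>50)&(H[:,0]<85)&(H[:,1]>70)&(P[:,2]>.09)&(P[:,2]<.16)&(np.hypot(*(P[:,:2]-C).T)<.12)
    if g.any(): print(n,'lip',g.sum(),np.median(P[g],0),'dir',np.degrees(np.arctan2(*(np.median(P[g],0)[:2]-C)[::-1])))
    r=np.hypot(*(P[:,:2]-C).T);k=(r>.069)&(r<.08)&(P[:,2]>.1)&(P[:,2]<.135)
    A=np.c_[P[k,:2]-C,np.ones(k.sum())];s0=np.linalg.lstsq(A,P[k,2],rcond=None)[0];print(n,'rim tilt deg',np.degrees(s0[:2]),'z',s0[2],k.sum())
cr=lambda f,a,b:cv2.resize(np.load(f)['im'][a:a+150,b:b+200],(400,300),interpolation=cv2.INTER_CUBIC)
cv2.imwrite(f'pics/fin{t}.png',np.vstack([np.hstack([cr(f'pics/scf{t}.npz',160,250),cr(f'pics/sif{t}.npz',140,250)]),np.hstack([cv2.resize(im,(400,300)),np.zeros((300,400,3),np.uint8)])])[:,:,::-1])
E
python3 fin.py 1
```

```text
t: 14.58
eef_pos: [0.596, 0.0141, 0.1728]
tool_rot: [-0.0, 0.443, 0.897, -0.0]
contact_force: [-0.4, 0.5, -3.3]
gripper_width: 0.12
grasp_force: 68.1
t: 15.2
eef_pos: [0.596, 0.014, 0.1728]
tool_rot: [-0.0, 0.256, 0.967, -0.0]
contact_force: [0.6, -0.5, -3.4]
gripper_width: 0.123
grasp_force: 68.1
t: 15.82
eef_pos: [0.5961, 0.014, 0.1728]
tool_rot: [-0.0, 0.059, 0.998, -0.0]
contact_force: [0.0, 0.7, -2.7]
gripper_width: 0.128
grasp_force: 68.1
t: 16.45
eef_pos: [0.5962, 0.0141, 0.173]
tool_rot: [-0.0, -0.045, 0.999, 0.0]
contact_force: [-0.4, 0.0, -2.9]
gripper_width: 0.13
grasp_force: 68.1
t: 16.95
eef_pos: [0.5962, 0.0142, 0.1731]
tool_rot: [0.0, -0.045, 0.999, -0.0]
contact_force: [-0.3, 1.1, -3.6]
gripper_width: 0.125
grasp_force: 68.1
16.95 [0.59620808 0.01418967 0.17313347] [ 1.83807744e-05 -4.45619261e-02  9.99006624e-01 -2.22217269e-06] [ 0.002  0.001 -0.001 -0.001 -0.001  0.001 -0.007]
wrist lip 891 [0.58812871 0.10171563 0.12246608]
scene lip 30 [0.58797066 0.10041837 0.12450477] dir 95.51807904433481
scene rim tilt deg [0.00667571 0.63564936] z 0.1191561926545466 701
side lip 12 [0.58809433 0.10299156 0.12396626] dir 95.27999143078623
side rim tilt deg [ 0.21196118 -0.46079529] z 0.1174931077364892 404
```

View pics/fin1.png

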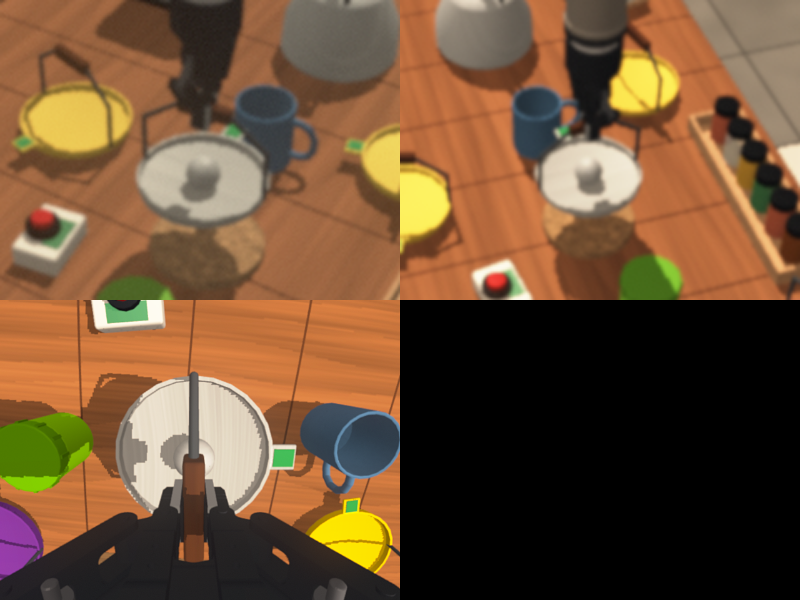

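The dish is level and centred over the trivet, with the lip at about 95.4° and the mug at 95.2°. The ball is in the middle and the arm is still.

```bash
python3 -c "
from station import *
print(hand_in())"
```

```text
the job is handed in; nothing more can be done
None
```

I pressed the timer button fully down and it came back up, then lifted the steel dish 8 cm and turned it so its lip points at the mug; I handed in at about 17 s with it held level over the trivet and the ball in the middle.

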